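Find the heavier of two pistons on the balance

ROBOT

A 7-joint arm with a two-finger parallel gripper is mounted at the origin on the work surface. World frame = base frame: x ahead of the robot, y to its left, z up, the work surface at z = 0. Lengths are in m, angles in rad, forces in N, time in s.
With the tool pointing down it reaches from about 0.4 to 0.85 m from the base axis. Payload 6.9 kg.
Tool frame: the origin (TCP) lies at the very end of the fingers, on their centre line; the grasp point (between the pads) lies 19 mm behind it; z points along the fingers, y is the line along which they close (so a half turn about z gives the same grasp; the last joint's range is limited). The gripper opens to 85 mm and grips with 20 to 120 N. Pads are 22 mm wide; open, the fingers measure 114 mm over their backs; the gripper's body (76 mm by 85 mm) begins 54 mm behind the grasp point. The pads swing forward as they close: fully open they stand 13 mm farther back than shut.
Start: joints at [1.232, 0.507, -0.238, 1.5, 0.126, 1.149, -0.155], TCP at [0.269, -0.564, 0.231] pointing down, gripper open.
Joint ranges: [-3.08, 3.08], [-0.24, 2.05], [-1.43, 1.35], [0, 2.5], [-1.52, 4.66], [0.17, 1.96], [-2.89, 2.89]. Speed limits (rad/s): [2.39, 2.39, 3.14, 3.14, 3.14, 3.14, 3.14].

INTERFACE

Orientations are given as a rotation vector (axis times angle).
In Python, from rig import arm, imaging, order gives the robot as it stands.
- The arm moves only by the tool step_arm, never from a script. Its argument "motion" is a list of rows, each a list of 2 entries, a list of its own where there are three numbers: the shift along the world's x, y, z in mm, then the turn about the world's z in rad. In form: [[[x, y, z], yaw], ...]. A call has 1 to 10 rows; each row shifts and turns the commanded pose from where the row before left it; what a row does not reach is not made up. A row lasts 1/8 s, in which the tool goes at most 62.5 mm and 10.7 degrees, less where a joint would pass 70% of its speed; a pose out of reach is approached as far as the arm can. A call with a gripper value outside its range is refused whole. "grip" is the opening, from 0 (shut) to 1 (fully open), set as the call begins (left out, the last holds). The fingers move at their own pace and stop on an object; "squeeze" is the grip in N (left out, the last holds). Time passes only in rows, so rows that do not move let the fingers close. It gives the time, the measured TCP pose, the force, the opening and the grip force at its end, in the units of the state.
- arm.get_state(): the state, without advancing time (a new reading comes with each control period).
- imaging.get_image(name): name is "scene" or "top" or "wrist"; returns the picture (400x640x3 uint8, red, green, blue); there is no depth.
- imaging.camera_model(name): a dict with "intrinsics" (3x3 intrinsics, pixels), "distortion" ([k1, k2, p1, p2, k3] as OpenCV has them; the pictures are not rectified), "view" (4x4, takes a point from world to camera coordinates). Camera axes: x right, y up, looking along -z (the intrinsics and any distortion apply to the point x, -y, -z); pixel columns grow to the right and rows downward; lengths in m; the calibration is good to about 2 mm. A picture is of the moment at which its call begins: read the wrist's pose just before it. camera_model takes no time and is no camera call; for the wrist camera it gives the pose at the moment of the call.
- order.hand_in(): hands the job in; it is judged then, once.
Trained networks look in the newest picture that a camera, given by its name, has taken for a name from the list of things; names that differ only in an ending like _2 or _b are one class to them, and where a whole thing is asked for, a point or a joint stands for the part that bears it (a point fixed in the world has none). Each returns a list of dicts, best first, with "confidence" (0 to 1); they miss things now and then, are a little off and sometimes report something else, mostly with a low value. They report only what shows in the picture. A call takes as long as a camera call. They do not tell look-alikes from the thing itself.
- imaging.boxes_of(target, camera): "box" ([left, top, width, height] in pixels, round what is visible of it).
The state is a dict: "t": time; "joints": joint angles; "qvel": joint speeds; "effort": joint torques, N m; "tool_pos": TCP position; "ee_rot": TCP orientation; "force": force on the tool from outside, world axes, zero at the start; "ft_torque": the same for the moment, N m; "width": opening from 0.0 (shut) to 1.0 (fully open); "grasp_force": force on a finger pad.
Only numpy, scipy, OpenCV 4.12 (cv2) and the standard library are available. Lean on these libraries where they do the work, as an engineer would, in place of code of your own. Each camera call takes 0.05 s, during which the arm holds its last target. There are 200 camera calls.

TASK

Stand one piston on each pan of the balance, crown up, slipped down over the pan's plug until it sits flat on the pan, then let go and let the beam settle to see which is heavier. Move the heavier piston to the grey tray, standing upright, to be lightened, and leave the lighter one seated on its pan as the reference. The balance and the thin skirts are delicate: feel your way onto the plugs with never more than 20 N on the balance, keep the pistons upright all the time without letting one tip or drop, and leave the flashlight, the pick and the funnel where they are.

Things in the scene. Friction and masses are not known exactly. Their poses are not given: they have to be found in the camera images.
- piston_a_mid (a point): Engine piston of bare aluminium with its pin: cylinder 56 mm in diameter, 50 mm high, standing crown up on its open skirt on the mat. The point is its centre, 25 mm above the skirt's lower rim; z is up. The skirt is hollow from below: inner diameter 50 mm, 18 mm deep. Weighs 150 to 290 g.
- piston_b_mid (a point): The other piston, same shape, sizes and look as the first (56 mm diameter, 50 mm high, point at its centre, z up to the crown); only its weight differs, and either may be the heavier.
- seat_left (a point): Centre of the balance's left (+y) pan carrier at the height of the pan's flat upper face; it rides up and down with the beam, always level, z up. The plug's true centre may lie up to 6 mm off this point in x and as much in y; that offset is not given and must be felt or seen. A seated piston's centre is 25 mm above this point; one standing on top of the plug is 12 mm higher.
- seat_right (a point): The same point on the balance's right (-y) carrier, 260 mm from the left one. Its pan and plug have the same sizes and an unknown offset of their own, also up to 6 mm in x and in y.
- balance: Grey equal-arm balance; origin under its base (120 by 300 mm), beam along its y. Each pan is an aluminium disc 110 mm across; on it stands a black plug 47 mm in diameter and 12 mm high, edge chamfered 1 mm, over which a skirt slips with 1.5 mm of play all round. Pan and plug are screwed down through an oversize hole, so they stand off-centre, and do not shift in use.
- beam (a joint): Beam angle (rad): 0 level, positive with the left pan down. Arms 130 mm; level, the pan faces are 127 mm above the bench. Hard stops at 0.09 rad (pan 12 mm below or above level). An empty pan sinks under a fraction of a newton; opposite a piston, under that piston's weight. At its stop a pan yields on its overload spring from about 4 N on, 0.5 mm per N. Loaded, the beam rests after about 2 s.
- tray: Grey plastic stacking tray, open on top, 210 mm (its x) by 160 mm (its y) and 55 mm high outside, walls and floor 4 mm thick, fixed to the bench. The origin is the centre of its underside, z up. It stands on one side of the balance, the mat with the pistons on the other.
- mat: Black rubber mat on which the pistons stand at the start, 240 mm (its x) by 130 mm (its y), 4 mm thick, fixed. Origin at the centre of its underside.
- flashlight: Bystander: black press-button flashlight lying on the bench, 130 mm long along its y, 35 mm in diameter at the head. Origin under its middle.
- pick: Bystander: stainless pick tool lying on the bench, 170 mm long along its y, 12 mm thick. Origin under its middle.
- funnel: Bystander: orange funnel standing on its mouth, 100 mm in diameter and 115 mm high. Origin at the centre of its underside.
Mind the look-alikes: they are no part of the job. Leave any purple look-alike of the part that bears piston_a_mid alone. What is shaped like the part that bears piston_b_mid but red is not meant.

How it is judged:
On the way:
1. one piston is seated over the plug of each pan, both let go, and the beam has come to rest (((horizontal distance between piston_a_mid and seat_left below 0.012 m and z of piston_a_mid in the frame of seat_left between 0.02 and 0.0285 m and angle between each of piston_a_mid, piston_b_mid's own z axis and vertical below 0.08 rad and horizontal distance between piston_b_mid and seat_right below 0.012 m and z of piston_b_mid in the frame of seat_right between 0.02 and 0.0285 m) or (horizontal distance between piston_b_mid and seat_left below 0.012 m and z of piston_b_mid in the frame of seat_left between 0.02 and 0.0285 m and angle between each of piston_b_mid, piston_a_mid's own z axis and vertical below 0.08 rad and horizontal distance between piston_a_mid and seat_right below 0.012 m and z of piston_a_mid in the frame of seat_right between 0.02 and 0.0285 m)) and velocity of joint beam between -0.06 and 0.06 rad/s and contact force between the fingers and anything else below 0.05 N), for 0.4 s.
At the end, for the whole second after the job is handed in: The heavier piston (either, if within 2 %) stands upright on the floor of the grey tray; the lighter sits over a plug flat on its pan (centre 20 to 28.5 mm above the seat point, within 12 mm sideways), both within 4.5 degrees of upright, released and at rest, and the beam is at rest (((x of piston_a_mid in the frame of tray between -0.1 and 0.1 m and y of piston_a_mid in the frame of tray between -0.075 and 0.075 m and z of piston_a_mid in the frame of tray between 0.024 and 0.034 m and angle between piston_a_mid's own z axis and vertical below 0.08 rad and contact force between piston_a and tray above 0.5 N and ((horizontal distance between piston_b_mid and seat_left below 0.012 m and z of piston_b_mid in the frame of seat_left between 0.02 and 0.0285 m and angle between piston_b_mid's own z axis and vertical below 0.08 rad) or (horizontal distance between piston_b_mid and seat_right below 0.012 m and z of piston_b_mid in the frame of seat_right between 0.02 and 0.0285 m and angle between piston_b_mid's own z axis and vertical below 0.08 rad)) and contact force between piston_b and balance below 2.20136 N) or (x of piston_b_mid in the frame of tray between -0.1 and 0.1 m and y of piston_b_mid in the frame of tray between -0.075 and 0.075 m and z of piston_b_mid in the frame of tray between 0.024 and 0.034 m and angle between piston_b_mid's own z axis and vertical below 0.08 rad and contact force between piston_b and tray above 0.5 N and ((horizontal distance between piston_a_mid and seat_left below 0.012 m and z of piston_a_mid in the frame of seat_left between 0.02 and 0.0285 m and angle between piston_a_mid's own z axis and vertical below 0.08 rad) or (horizontal distance between piston_a_mid and seat_right below 0.012 m and z of piston_a_mid in the frame of seat_right between 0.02 and 0.0285 m and angle between piston_a_mid's own z axis and vertical below 0.08 rad)) and contact force between piston_b and tray above 2.11504 N)) and linear speed of each of piston_a, piston_b below 0.02 m/s and velocity of joint beam between -0.06 and 0.06 rad/s and contact force between the fingers and anything else below 0.05 N); the robot touches nothing.
It fails at once if the balance is loaded with more than 20 N, by a piston or by the gripper (contact force between any of piston_a, piston_b, the arm, the fingers and balance above 20 N).
It fails at once if a piston is tipped, by more than 7 degrees from upright (angle between any of piston_a_mid, piston_b_mid's own z axis and vertical above 0.12 rad).
It fails at once if the flashlight, the pick or the funnel is moved by more than 30 mm (distance of any of flashlight, pick, funnel from where it was at the start of the episode above 0.03 m).
It also fails if it takes over 72 s, if anything falls off the work surface, if the arm or the gripper's body presses on something with over 40 N, if the wrist force passes 120 N, or if a joint passes its speed limit or range.

## Working session

There is one attempt and no reset: what is moved stays moved. The work goes in short steps, Python scripts to look and compute and a tool call to move; the robot and the scene stay as the last step left them, time stands still between calls to the robot, and variables do not carry over. Pictures are saved under pics/ and viewed, at most 10 in all, crops included, and the job is handed in when it is done.

Besides the shell and the picture viewer there is one more tool, called as name(argument=value, ...) on one line, values as JSON. step_arm: Moves the arm, as the interface text tells. Its arguments: {"type":"object","properties":{"motion":{"type":"array"},"grip":{"type":"number"},"squeeze":{"type":"number"}},"required":["motion"]}

```bash
mkdir -p pics; ls; cat > h.py <<'E'
import numpy as np, cv2
from rig import arm, imaging, order
def snap(n,f=None):
    im=imaging.get_image(n)
    if f: cv2.imwrite('pics/'+f,im[:,:,::-1])
    return im
def ray(n,px,z,cm=None):
    m=cm or imaging.camera_model(n);K=np.array(m['intrinsics'],float);D=np.array(m['distortion'],float);V=np.array(m['view'],float)
    p=cv2.undistortPoints(np.array(px,float).reshape(-1,1,2),K,D).reshape(-1,2)
    d=np.c_[p[:,0],-p[:,1],-np.ones(len(p))]@V[:3,:3]
    c=-V[:3,:3].T@V[:3,3]
    return c+d*((z-c[2])/d[:,2])[:,None]
def proj(n,P,cm=None):
    m=cm or imaging.camera_model(n);K=np.array(m['intrinsics'],float);D=np.array(m['distortion'],float);V=np.array(m['view'],float)
    q=np.array(P,float).reshape(-1,3)@V[:3,:3].T+V[:3,3]
    q=q*[1,-1,-1]
    return cv2.projectPoints(q,np.zeros(3),np.zeros(3),K,D)[0].reshape(-1,2)
E
python3 - <<'E'
from h import *
print(arm.get_state())
a=snap('top');b=snap('scene')
cv2.imwrite('pics/a.png',a[:,:,::-1]);cv2.imwrite('pics/b.png',b[:,:,::-1])
for t in['piston_a_mid','balance','tray','mat','seat_left']:
    print(t,[(np.round(x['box']),round(x['confidence'],2)) for x in imaging.boxes_of(t,'top')][:5])
m=imaging.camera_model('top');V=np.array(m['view']);print(-V[:3,:3].T@V[:3,3],V,m['intrinsics'])
E
```

```text
pics
{'t': 0.0, 'joints': array([ 1.23149193,  0.50832094, -0.23748744,  1.50115115,  0.12570132,
        1.14886691, -0.15481701]), 'qvel': array([ 2.82948518e-04, -9.55820672e-05,  1.36592755e-03,  2.37215930e-03,
       -1.35651497e-03,  1.19150210e-03, -1.10179137e-03]), 'effort': array([ 5.91789171e-05, -6.20604515e+01, -2.18681954e+00, -2.49657655e+01,
        1.27471390e-02,  1.21199107e-02,  1.63051652e-05]), 'tool_pos': array([ 0.26862228, -0.56377448,  0.23043254]), 'ee_rot': array([-3.06256481e+00, -6.92530086e-01,  6.87860971e-04]), 'force': array([-0.45511972,  0.02028616,  0.25312918]), 'ft_torque': array([0.05553744, 0.01360923, 0.02927829]), 'grasp_force': 0.0, 'width': 1.0009803771637027}
piston_a_mid [(array([424., 249.,  24.,  22.]), 0.94), (array([473., 258.,  27.,  22.]), 0.56)]
balance [(array([228., 152., 147.,  81.]), 0.58)]
tray [(array([126., 200.,  75.,  91.]), 0.74)]
mat [(array([407., 189.,  52.,  96.]), 0.72)]
seat_left [(array([228., 153.,  46.,  45.]), 0.93)]
[ 0.36098484 -0.04168105  1.34831339] [[-0.00660464 -0.99988802  0.01342864 -0.05739822]
 [ 0.98497453 -0.00418743  0.17264892 -0.58852026]
 [-0.17257336  0.01436715  0.98489188 -1.26504772]
 [ 0.          0.          0.          1.        ]] [[510.84181638   0.         321.75600358]
 [  0.         510.84181638 198.0666753 ]
 [  0.           0.           1.        ]]
```

View pics/a.png

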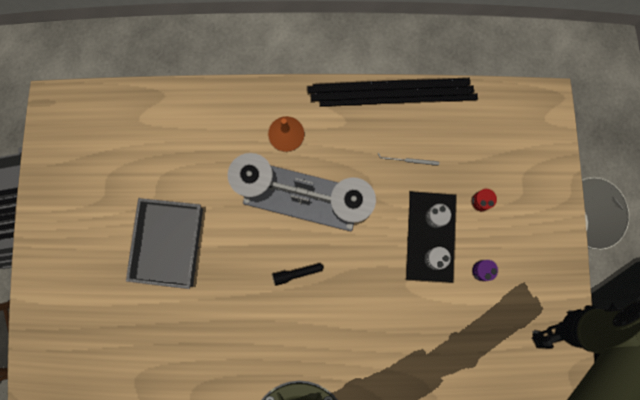

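View pics/b.png

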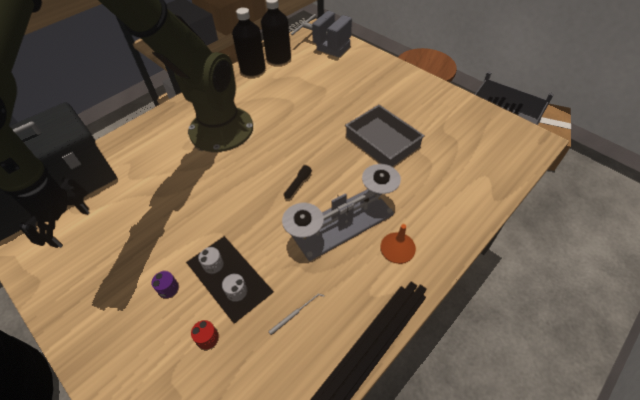

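The top view (up is +x, left is +y) shows the pistons on the mat at about (439,215) and (438,258). The plugs are at (250,174) and (353,199), the tray at (165,243), and the red and purple decoys at (485,200) and (485,270).

```bash
python3 - <<'E'
from h import *
a=cv2.imread('pics/a.png');g=cv2.cvtColor(a,cv2.COLOR_BGR2GRAY)
def blob(x,y,r,f):
    m=np.zeros(g.shape,np.uint8);m[y-r:y+r,x-r:x+r]=f(g[y-r:y+r,x-r:x+r]).astype(np.uint8)
    n,l,s,c=cv2.connectedComponentsWithStats(m);i=1+np.argmax(s[1:,4]);return c[i],s[i]
for n,x,y in(('L',250,174),('R',353,199)):
    c,s=blob(x,y,14,lambda q:q<70);print(n,c,s,ray('top',c,.137))
    c,s=blob(x,y,30,lambda q:q>130);print(' pan',s,ray('top',[s[0]+s[2]/2-.5,s[1]+s[3]/2-.5],.127))
for n,x,y in(('P1',439,215),('P2',438,258)):
    c,s=blob(x,y,18,lambda q:q>75);print(n,c,s,ray('top',[s[0]+s[2]/2,s[1]+s[3]/2],.040))
print('tray',ray('top',[[139,199],[204,205],[194,287],[127,281]],.055))
print('mat',ray('top',[[410,191],[456,194],[453,282],[406,278]],.004))
print('funnel',ray('top',[[286,134],[325,268],[274,278],[378,155],[439,163],[485,200],[485,270]],.02))
E
```

```text
L [249.13617021 173.77446809] [240 165  19  18 235] [[0.63394019 0.11681859 0.137     ]]
 pan [ 220  144   60   60 2584] [[0.63687791 0.11724523 0.127     ]]
R [353.0982906  198.75641026] [345 190  18  19 234] [[ 0.57122289 -0.13489242  0.137     ]]
 pan [ 323  169   60   60 2465] [[ 0.57359725 -0.13421581  0.127     ]]
P1 [439.5210084  215.17647059] [428 204  23  23 357] [[ 0.54265487 -0.3682709   0.04      ]]
P2 [438.25753425 257.11506849] [427 247  24  22 365] [[ 0.43190372 -0.36235102  0.04      ]]
tray [[0.58715534 0.41608035 0.055     ]
 [0.57075281 0.24302194 0.055     ]
 [0.3614265  0.2629534  0.055     ]
 [0.37483039 0.43796463 0.055     ]]
mat [[ 0.61487172 -0.29941134  0.004     ]
 [ 0.60619007 -0.42565323  0.004     ]
 [ 0.36993453 -0.40657872  0.004     ]
 [ 0.3825004  -0.28112112  0.004     ]]
funnel [[ 0.77009735  0.03451587  0.02      ]
 [ 0.41013569 -0.06823324  0.02      ]
 [ 0.38499026  0.06348521  0.02      ]
 [ 0.71077009 -0.21323135  0.02      ]
 [ 0.68865527 -0.37876955  0.02      ]
 [ 0.58658196 -0.50042622  0.02      ]
 [ 0.39945385 -0.49001427  0.02      ]]
```

step_arm(motion=[[[27,25,0],0],[[27,25,0],0],[[27,25,0],0],[[27,25,0],0],[[27,25,0],0],[[27,25,0],0],[[27,25,0],0],[[27,25,0],0],[[0,0,0],0]], grip=1)

```text
t: 1.48
tool_pos: [0.4877, -0.3608, 0.2313]
ee_rot: [-3.061, -0.702, -0.003]
force: [-0.4, -0.3, 1.1]
width: 0.999
grasp_force: 0.0
```

```bash
python3 - <<'E'
from h import *
s=arm.get_state();print(s['t'],s['tool_pos'],s['ee_rot'],s['joints'])
m=imaging.camera_model('wrist');snap('wrist','w1.png');V=np.array(m['view']);print(V,-V[:3,:3].T@V[:3,3],m['intrinsics'],m['distortion'])
print(proj('wrist',[[.5427,-.3683,.054],[.432,-.3624,.054]],m))
E
```

```text
1.475 [ 0.48768327 -0.36079232  0.23132795] [-3.06093052e+00 -7.01500372e-01 -3.00878186e-03] [ 0.77310091  0.48123595 -0.27906591  1.55127982  0.1390559   1.12832866
 -0.65564684]
[[ 4.35871174e-01 -9.00008997e-01 -3.54572708e-04 -5.37274537e-01]
 [ 8.69032700e-01  4.20971867e-01 -2.59932402e-01 -2.37265474e-01]
 [ 2.34090766e-01  1.12988906e-01  9.65626750e-01 -4.53018295e-01]
 [ 0.00000000e+00  0.00000000e+00  0.00000000e+00  1.00000000e+00]] [ 0.54642134 -0.33248379  0.3755831 ] [[331.96460523   0.         319.69330852]
 [  0.         331.96460523 200.25731941]
 [  0.           0.           1.        ]] [-0.04569383  0.          0.          0.          0.        ]
[[351.95184891 131.7251513 ]
 [297.45597406 227.95397812]]
```

View pics/w1.png

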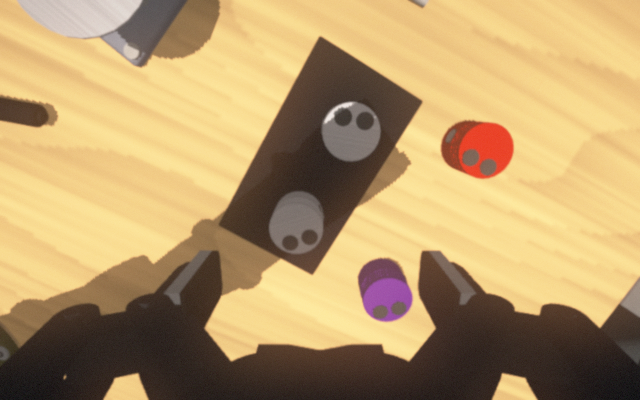

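step_arm(motion=[[[14,-1.5,-20],0],[[14,-1.5,-20],0],[[14,-1.5,-20],0],[[13,-1.5,-20],0],[[0,0,-28],0],[[0,0,-28],0],[[0,0,-28],0],[[0,0,-28],0],[[0,0,-14],0],[[0,0,-7],0]])

```text
t: 2.78
tool_pos: [0.5399, -0.37, 0.0172]
ee_rot: [-3.063, -0.693, 0.001]
force: [0.7, -0.6, 0.6]
width: 1.004
grasp_force: 0.0
```

step_arm(motion=[[[0,0,0],0],[[0,0,0],0],[[0,0,0],0],[[0,0,0],0],[[0,0,0],0]], grip=0.5, squeeze=25)

```text
t: 3.4
tool_pos: [0.5404, -0.3703, 0.0193]
ee_rot: [3.063, 0.693, 0.002]
force: [-0.7, 1.0, 5.1]
width: 0.651
grasp_force: 27.5
```

step_arm(motion=[[[0,0,5],0],[[0,0,15],0],[[0,0,30],0],[[0,0,40],0],[[0,0,50],0],[[0,0,50],0],[[-5,20,40],0],[[-5,35,10],0],[[-5,40,0],0],[[-5,40,0],0]])

```text
t: 4.65
tool_pos: [0.5194, -0.234, 0.2593]
ee_rot: [3.064, 0.692, 0.001]
force: [-0.8, 0.7, -3.1]
width: 0.648
grasp_force: 27.5
```

step_arm(motion=[[[-5,40,0],0],[[-5,30,0],0],[[0,0,0],0],[[0,0,0],0]])

```text
t: 5.15
tool_pos: [0.5098, -0.1659, 0.2589]
ee_rot: [3.063, 0.692, 0.001]
force: [0.3, -0.2, -1.9]
width: 0.651
grasp_force: 27.5
```

```bash
python3 - <<'E'
from h import *
s=arm.get_state();print(s['t'],s['tool_pos'],s['force'],s['ft_torque'])
m=imaging.camera_model('wrist');snap('wrist','w2.png')
import pickle;pickle.dump((s,m),open('w2.pkl','wb'))
V=np.array(m['view']);print(-V[:3,:3].T@V[:3,3]-s['tool_pos'])
p=s['tool_pos'];print(proj('wrist',[[.571,-.135,.139],p+[0,0,.034],p+[0,0,-.014]],m))
snap('top','t2.png')
E
```

```text
5.15 [ 0.50980305 -0.16588614  0.25889443] [ 0.25894624 -0.21266887 -1.94279514] [-0.0009003  -0.02106354  0.05755459]
[0.05905633 0.02832634 0.14409865]
[[317.33820733 106.38450652]
 [319.65134948 292.37678414]
 [319.51388389 242.84924367]]
```

View pics/w2.png

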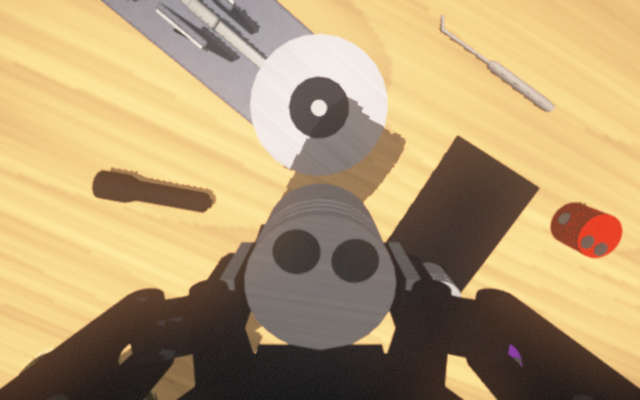

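The plug is at (319,107) and the held piston's crown at about (320,275), with edges at columns 245 and 396 and bottom row 349. Now fitting both circles.

```bash
cat >> h.py <<'E'
from scipy.optimize import least_squares
def edgepts(im,c0,r0,rng,angs,pol):
    """strongest radial gradient; pol +1: brighter outside"""
    g=cv2.GaussianBlur(cv2.cvtColor(im,cv2.COLOR_RGB2GRAY),(0,0),1).astype(np.float32);out=[]
    for a in angs:
        r=np.arange(r0-rng,r0+rng,.25);x=c0[0]+r*np.cos(a);y=c0[1]+r*np.sin(a)
        v=cv2.remap(g,x.astype(np.float32)[None],y.astype(np.float32)[None],1)[0]
        d=np.gradient(v)*pol;i=np.argmax(d)
        if d[i]>1.0: out.append((x[i],y[i]))
    return np.array(out)
def fitc(pts,z,R,cm,freeR=False):
    P=ray('wrist',pts,z,cm)[:,:2];c=P.mean(0)
    f=lambda q:np.hypot(*(P-q[:2]).T)-(q[2] if freeR else R)
    r=least_squares(f,[*c,R] if freeR else c,loss='soft_l1',f_scale=.0006)
    return r.x,np.std(r.fun),len(P)
E
cat > m2.py <<'E'
from h import *;import pickle
s,m=pickle.load(open('w2.pkl','rb'));im=cv2.imread('pics/w2.png')[:,:,::-1].copy();p=s['tool_pos']
A=np.linspace(0,2*np.pi,72,endpoint=False)
e=edgepts(im,(319,107),29.5,7,A,1)
for z in(.137,.139):print('plug',fitc(e,z,.0235,m),fitc(e,z,.0235,m,True))
A=np.r_[np.linspace(-.1,.3,12),np.linspace(np.pi-.3,np.pi+.1,12),np.linspace(1.2,1.95,15)]
e=edgepts(im,(320,274),76,7,A,-1);e2=edgepts(im,(320,274),76,7,A,1)
for n,q in(('-',e),('+',e2)):
  for dz in(.033,.036):
    if len(q)>5:
      a=fitc(q,p[2]+dz,.028,m);b=fitc(q,p[2]+dz,.028,m,True);print(n,dz,(a[0]-p[:2])*1e3,a[1:],(b[0][:2]-p[:2])*1e3,b[0][2],b[1])
E
python3 m2.py
```

```text
plug (array([ 0.57056645, -0.13624957]), np.float64(0.0001766891540283637), 72) (array([ 0.57058102, -0.13624243,  0.02302903]), np.float64(0.00017629092314471714), 72)
plug (array([ 0.5705367 , -0.13625968]), np.float64(0.0001765044215961033), 72) (array([ 0.57056809, -0.13625234,  0.02285589]), np.float64(0.00017496534762549717), 72)
- 0.033 [1.86203729 0.84170499] (np.float64(0.00021634198508223252), 39) [2.09714309 0.95561889] 0.02829722355223682 0.00016832522527839757
- 0.036 [4.0466494  1.88699545] (np.float64(0.00028092560263446567), 39) [3.63535567 1.69477453] 0.02753311006501005 0.00016377899732989643
+ 0.033 [7.68894449 3.55312664] (np.float64(0.0005483085330104242), 8) [-3.01157963 -1.52883349] 0.032320975544425694 0.00016921699641609883
+ 0.036 [8.95256651 4.1565634 ] (np.float64(0.000527720581751846), 8) [-1.33548564 -0.72280473] 0.03144833735656859 0.00016464472022311038
```

step_arm(motion=[[[12,6,0],0],[[20,10,-10],0],[[20,10,-20],0],[[6,2.4,-25],0],[[0,0,-20],0],[[0,0,-10],0],[[0,0,0],0],[[0,0,0],0]])

```text
t: 6.25
tool_pos: [0.5686, -0.1367, 0.1739]
ee_rot: [3.064, 0.693, 0.002]
force: [-0.2, -0.3, -2.3]
width: 0.651
grasp_force: 27.5
```

```bash
python3 - <<'E'
from h import *
s=arm.get_state();print(s['t'],s['tool_pos'],s['force'],s['ft_torque'])
E
```

```text
6.25 [ 0.56862619 -0.13669224  0.17393027] [-0.22765221 -0.28412573 -2.32571077] [0.01299375 0.02315953 0.0110441 ]
```

step_arm(motion=[[[-0.7,-0.8,-6],0],[[0,0,-6],0],[[0,0,-5],0],[[0,0,-4],0],[[0,0,-4],0],[[0,0,-3],0],[[0,0,-2],0],[[0,0,0],0]])

```text
t: 7.25
tool_pos: [0.5672, -0.1376, 0.1432]
ee_rot: [-3.064, -0.693, 0.0]
force: [0.6, -0.0, -2.1]
width: 0.646
grasp_force: 27.5
```

step_arm(motion=[[[0,0,-1],0],[[0,0,-1],0],[[0,0,-1],0],[[0,0,0],0]])

```text
t: 7.75
tool_pos: [0.5671, -0.1376, 0.1402]
ee_rot: [-3.064, -0.693, 0.0]
force: [0.1, -0.1, -2.2]
width: 0.651
grasp_force: 27.5
```

step_arm(motion=[[[0,0,-1],0],[[0,0,-1],0],[[0,0,-1],0],[[0,0,-1],0],[[0,0,-1],0],[[0,0,-1],0],[[0,0,0],0]])

```text
t: 8.62
tool_pos: [0.5671, -0.1376, 0.1342]
ee_rot: [-3.064, -0.693, 0.0]
force: [-0.5, 0.0, -1.9]
width: 0.646
grasp_force: 27.5
```

step_arm(motion=[[[0,0,-1],0],[[0,0,-1],0],[[0,0,0],0]])

```text
t: 9.0
tool_pos: [0.5671, -0.1376, 0.1322]
ee_rot: [-3.064, -0.693, 0.0]
force: [-0.9, -1.0, -2.6]
width: 0.647
grasp_force: 27.5
```

step_arm(motion=[[[0,0,-1],0],[[0,0,-0.5],0],[[0,0,0],0]])

```text
t: 9.38
tool_pos: [0.5671, -0.1376, 0.1307]
ee_rot: [-3.064, -0.693, 0.0]
force: [0.1, 0.8, -2.5]
width: 0.65
grasp_force: 27.5
```

step_arm(motion=[[[0,0,-0.5],0],[[0,0,-0.5],0],[[0,0,0],0]])

```text
t: 9.75
tool_pos: [0.5674, -0.1376, 0.1302]
ee_rot: [3.064, 0.693, 0.001]
force: [-0.5, 0.1, 2.6]
width: 0.648
grasp_force: 27.8
```

step_arm(motion=[[[0,0,0.5],0],[[0,0,0],0],[[0,0,0],0],[[0,0,0],0],[[0,0,0],0]], grip=1)

```text
t: 10.38
tool_pos: [0.5672, -0.1376, 0.1302]
ee_rot: [-3.064, -0.693, 0.0]
force: [-0.1, 0.6, -0.3]
width: 1.001
grasp_force: 0.0
```

step_arm(motion=[[[0,0,5],0],[[0,0,20],0],[[0,0,40],0],[[0,0,40],0],[[-10,-15,20],0],[[-20,-30,0],0],[[-20,-40,0],0],[[-25,-45,0],0],[[-25,-45,0],0],[[-20,-30,0],0]])

```text
t: 11.62
tool_pos: [0.4456, -0.345, 0.2557]
ee_rot: [3.064, 0.689, -0.0]
force: [0.4, -0.6, 0.9]
width: 1.002
grasp_force: 0.0
```

```bash
python3 - <<'E'
from h import *
s=arm.get_state();print(s['t'],s['tool_pos'],s['force'])
m=imaging.camera_model('wrist');im=snap('wrist','w3.png')
import pickle;pickle.dump((s,m),open('w3.pkl','wb'))
c=proj('wrist',[.4343,-.3607,.054],m)[0];print(c)
snap('top','t3.png')
cv2.imwrite('pics/c3.png',np.hstack([cv2.imread('pics/w3.png'),])) 
E
```

```text
11.625 [ 0.44560076 -0.34499281  0.25565512] [ 0.38461722 -0.6237469   0.896577  ]
[328.13913559 189.87899054]
```

View pics/w3.png

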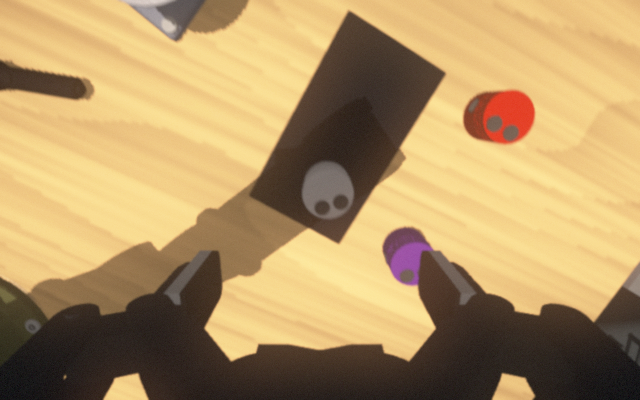

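step_arm(motion=[[[-5,-6,-20],0],[[-5,-6,-35],0],[[-4,-5,-40],0],[[0,0,-40],0],[[0,0,-25],0],[[0,0,-10],0],[[0,0,0],0]])

```text
t: 12.6
tool_pos: [0.4336, -0.3592, 0.0854]
ee_rot: [-3.064, -0.694, -0.0]
force: [-0.5, 0.4, -0.2]
width: 1.001
grasp_force: 0.0
```

step_arm(motion=[[[-1,-1.5,-20],0],[[-1,-1.5,-20],0],[[0,0,-15],0],[[0,0,-8],0],[[0,0,-4],0],[[0,0,0],0]])

```text
t: 13.35
tool_pos: [0.4314, -0.3626, 0.0184]
ee_rot: [3.064, 0.693, 0.0]
force: [0.1, 0.2, 0.0]
width: 1.002
grasp_force: 0.0
```

step_arm(motion=[[[0,0,0],0],[[0,0,0],0],[[0,0,0],0],[[0,0,0],0]], grip=0.5)

```text
t: 13.85
tool_pos: [0.4313, -0.3626, 0.0188]
ee_rot: [3.064, 0.693, 0.0]
force: [-1.1, 1.5, 5.7]
width: 0.649
grasp_force: 26.0
```

step_arm(motion=[[[0,0,5],0],[[0,0,20],0],[[0,0,40],0],[[0,0,50],0],[[0,0,50],0],[[0,0,50],0],[[5,20,25],0],[[15,40,5],0],[[15,50,0],0],[[15,50,0],0]])

```text
t: 15.1
tool_pos: [0.4812, -0.2012, 0.2634]
ee_rot: [3.064, 0.692, 0.0]
force: [1.6, -0.5, -2.8]
width: 0.646
grasp_force: 27.5
```

step_arm(motion=[[[11.5,40,0],0],[[11.5,40,0],0],[[11.5,40,0],0],[[11.5,40,0],0],[[11.5,40,0],0],[[11.5,40,0],0],[[11,30,0],0],[[10,15,0],0],[[0,0,0],0],[[0,0,0],0]])

```text
t: 16.35
tool_pos: [0.571, 0.0807, 0.263]
ee_rot: [3.064, 0.69, -0.002]
force: [0.3, 0.2, -2.1]
width: 0.647
grasp_force: 27.4
```

```bash
python3 - <<'E'
from h import *
s=arm.get_state();print(s['t'],s['tool_pos'],s['force'],s['joints'])
m=imaging.camera_model('wrist');im=snap('wrist','w4.png')
import pickle;pickle.dump((s,m),open('w4.pkl','wb'))
print(proj('wrist',[.634,.117,.150],m)[0])
E
```

```text
16.35 [0.57103556 0.08065718 0.26302469] [ 0.32105616  0.24277278 -2.09059107] [ 0.08442904  0.42217302 -0.40875929  1.57726949  0.17807314  1.18004911
 -1.48829807]
[311.62773982 100.63672924]
```

View pics/w4.png

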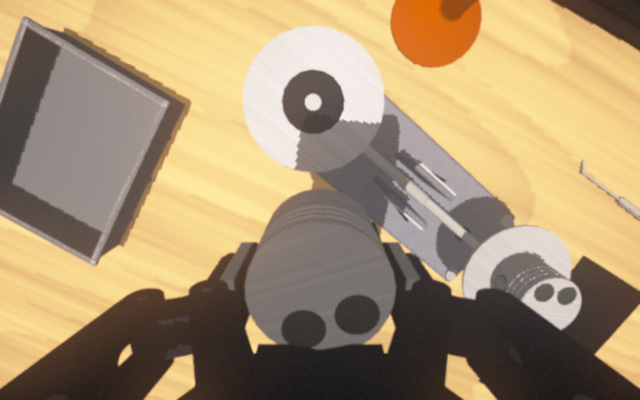

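The left plug is at (313,102), the held crown at about (320,275), and the first piston sits upright on the right pan at about (550,300).

```bash
sed -e 's/w2/w4/g' -e 's/(319,107),29.5/(313,102),30.5/' -e 's/(.137,.139)/(.149,.151)/' m2.py > m4.py; python3 m4.py
```

```text
plug (array([0.63344911, 0.11587256]), np.float64(0.00021299135246982017), 72) (array([0.63348572, 0.11587875, 0.02299207]), np.float64(0.00021206801498346856), 72)
plug (array([0.63340962, 0.11582066]), np.float64(0.0002126063906304647), 72) (array([0.63346107, 0.11582504, 0.02281392]), np.float64(0.00021042352060583118), 72)
- 0.033 [1.77165237 0.77306408] (np.float64(0.0003892779708665977), 38) [1.81439364 0.79436431] 0.028055059043781454 0.00038812300486729313
- 0.036 [4.00267139 1.85748216] (np.float64(0.0005195176428995597), 38) [3.36742595 1.53729418] 0.02729751754767289 0.00037763378573907086
+ 0.033 [3.88653539 2.21684186] (np.float64(0.0010314976064036555), 11) [5.58747348 2.58913028] 0.030168913698169694 0.0004693241274352541
+ 0.036 [6.11325959 2.92065636] (np.float64(0.0006734776902743481), 11) [7.03869789 3.28290975] 0.029352880382647238 0.0004566106134265106
```

step_arm(motion=[[[12,7,0],0],[[20,11,-10],0],[[20,11,-20],0],[[7.9,5,-20],0],[[0,0,-18],0],[[0,0,-10],0],[[0,0,0],0],[[0,0,0],0]])

```text
t: 17.4
tool_pos: [0.6315, 0.1164, 0.1861]
ee_rot: [-3.064, -0.692, -0.002]
force: [0.2, -0.3, -2.5]
width: 0.647
grasp_force: 27.4
```

step_arm(motion=[[[-0.6,-1.7,-5],0],[[0,0,-5],0],[[0,0,-4],0],[[0,0,-3],0],[[0,0,0],0],[[0,0,0],0]])

```text
t: 18.15
tool_pos: [0.6306, 0.1148, 0.1684]
ee_rot: [-3.064, -0.693, -0.0]
force: [-0.4, 0.1, -1.8]
width: 0.647
grasp_force: 27.4
```

step_arm(motion=[[[0,0,-1],0],[[0,0,-1],0],[[0,0,-1],0],[[0,0,-1],0],[[0,0,0],0]])

```text
t: 18.77
tool_pos: [0.6307, 0.1148, 0.1644]
ee_rot: [-3.064, -0.693, -0.001]
force: [0.1, 0.2, -1.2]
width: 0.646
grasp_force: 27.4
```

step_arm(motion=[[[0,0,-1],0],[[0,0,-1],0],[[0,0,-1],0],[[0,0,0],0]])

```text
t: 19.27
tool_pos: [0.6308, 0.1148, 0.1613]
ee_rot: [-3.064, -0.693, -0.001]
force: [2.2, 0.1, -1.5]
width: 0.65
grasp_force: 27.4
```

step_arm(motion=[[[0,0,-1],0],[[0,0,-1],0],[[0,0,-1],0],[[0,0,0],0]])

```text
t: 19.77
tool_pos: [0.6307, 0.1148, 0.1583]
ee_rot: [-3.064, -0.693, -0.001]
force: [2.0, 0.5, -0.5]
width: 0.648
grasp_force: 27.4
```

step_arm(motion=[[[0,0,-1],0],[[0,0,-1],0],[[0,0,0],0]])

```text
t: 20.15
tool_pos: [0.6307, 0.1148, 0.1563]
ee_rot: [-3.064, -0.693, -0.001]
force: [3.4, 2.0, -1.1]
width: 0.648
grasp_force: 27.4
```

step_arm(motion=[[[0.5,0.25,0],0],[[0.5,0.25,0],0],[[0,0,0],0]])

```text
t: 20.52
tool_pos: [0.631, 0.115, 0.1559]
ee_rot: [3.064, 0.693, -0.002]
force: [2.4, -0.1, -1.8]
width: 0.65
grasp_force: 27.4
```

step_arm(motion=[[[0,0,-0.5],0],[[0,0,-0.5],0],[[0,0,-0.5],0],[[0,0,0],0]])

```text
t: 21.02
tool_pos: [0.6312, 0.1152, 0.1545]
ee_rot: [-3.064, -0.693, 0.001]
force: [-0.5, 0.5, -2.9]
width: 0.644
grasp_force: 27.4
```

step_arm(motion=[[[0,0,-0.5],0],[[0,0,-0.5],0],[[0,0,-0.5],0],[[0,0,0],0]])

```text
t: 21.52
tool_pos: [0.6315, 0.1152, 0.1535]
ee_rot: [3.064, 0.693, 0.0]
force: [0.1, -1.2, 0.6]
width: 0.648
grasp_force: 27.4
```

step_arm(motion=[[[0,0,-0.5],0],[[0,0,-0.5],0],[[0,0,-0.5],0],[[0,0,0],0]])

```text
t: 22.02
tool_pos: [0.6315, 0.1153, 0.1518]
ee_rot: [-3.064, -0.693, -0.0]
force: [-1.5, 0.3, 0.1]
width: 0.651
grasp_force: 27.4
```

step_arm(motion=[[[0,0,-1.5],0],[[0,0,-1.5],0],[[0,0,-1.5],0],[[0,0,-1.5],0],[[0,0,-1.5],0],[[0,0,-1.5],0],[[0,0,0],0],[[0,0,0],0]])

```text
t: 23.02
tool_pos: [0.6315, 0.1153, 0.1428]
ee_rot: [-3.064, -0.693, -0.0]
force: [-0.4, 1.2, 0.6]
width: 0.651
grasp_force: 27.5
```

step_arm(motion=[[[0,0,0],0],[[0,0,0],0],[[0,0,0],0],[[0,0,3],0],[[0,0,8],0]], grip=1)

```text
t: 23.65
tool_pos: [0.6313, 0.1151, 0.1539]
ee_rot: [3.064, 0.693, -0.001]
force: [-0.3, 0.2, -0.3]
width: 0.997
grasp_force: 0.0
```

step_arm(motion=[[[0,0,20],0],[[0,0,30],0],[[0,0,40],0],[[-10,-5,20],0],[[-30,-15,0],0],[[-30,-15,0],0],[[0,0,0],0],[[0,0,0],0],[[0,0,0],0],[[0,0,0],0]])

```text
t: 24.9
tool_pos: [0.5618, 0.0806, 0.2634]
ee_rot: [-3.064, -0.694, 0.001]
force: [0.8, 0.4, -0.6]
width: 1.0
grasp_force: 0.0
```

step_arm(motion=[[[0,0,0],0],[[0,0,0],0],[[0,0,0],0],[[0,0,0],0],[[0,0,0],0],[[0,0,0],0],[[0,0,0],0],[[0,0,0],0],[[0,0,0],0],[[0,0,0],0]])

```text
t: 26.15
tool_pos: [0.5615, 0.0802, 0.2638]
ee_rot: [-3.064, -0.693, 0.0]
force: [0.8, -0.1, -0.3]
width: 1.001
grasp_force: 0.0
```

```bash
python3 - <<'E'
from h import *
s=arm.get_state();print(s['t'],s['tool_pos'])
m=imaging.camera_model('wrist');im=snap('wrist','w5.png');b=snap('scene','s5.png')
import pickle;pickle.dump((s,m),open('w5.pkl','wb'))
for z in(.165,.177,.189):print(z,proj('wrist',[[.6334,.1158,z],[.5706,-.1363,z]],m).round(),proj('scene',[[.6334,.1158,z],[.5706,-.1363,z]]).round(1).tolist())
c=cv2.resize(b[130:280,260:420],None,fx=3,fy=3,interpolation=cv2.INTER_CUBIC)
w=cv2.resize(im,(720,450)) 
o=np.zeros((450,800,3),np.uint8);o[:,:480]=c;o[:200,480:]=cv2.resize(im,(320,200));cv2.imwrite('pics/c5.png',o[:,:,::-1])
E
```

```text
26.15 [0.56148423 0.08022186 0.26376064]
0.165 [[318.  89.]
 [554. 296.]] [[382.5, 169.0], [302.0, 210.5]]
0.177 [[318.  88.]
 [564. 304.]] [[382.9, 166.0], [301.7, 207.8]]
0.189 [[318.  86.]
 [574. 313.]] [[383.4, 163.1], [301.4, 205.0]]
```

View pics/c5.png

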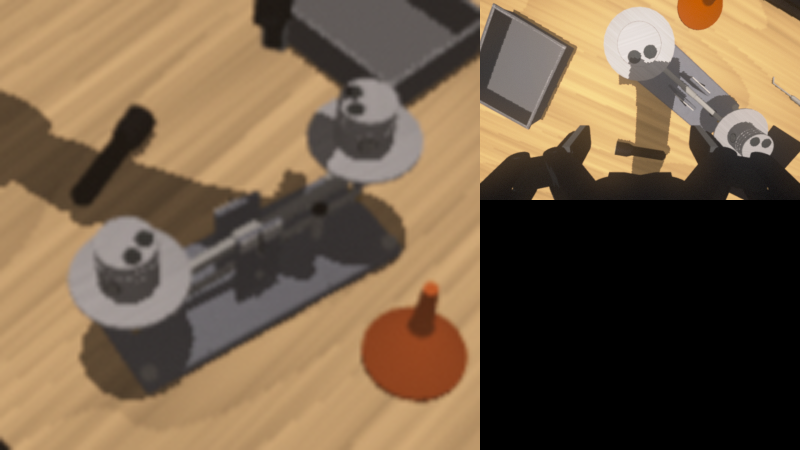

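View pics/w5.png

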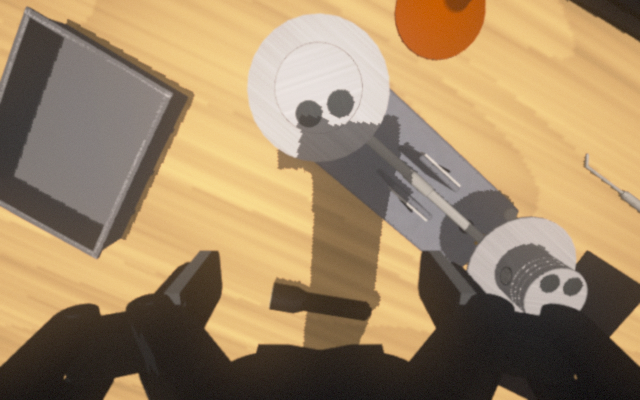

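The left pan is up: it is 141 px across, the same as when it was raised and empty. The right piston's crown at (556,294) matches z = 0.165, so that pan is down. The right piston is heavier and goes to the tray.

step_arm(motion=[[[1,-25,0],0],[[1,-40,0],0],[[1,-45,0],0],[[1,-45,0],0],[[2,-37,0],0],[[1.5,-25,-10],0],[[0,0,-20],0],[[0,0,-20],0],[[0,0,0],0],[[0,0,0],0]])

```text
t: 27.5
tool_pos: [0.5694, -0.1367, 0.2145]
ee_rot: [3.064, 0.693, 0.001]
force: [0.5, 0.1, -0.4]
width: 0.998
grasp_force: 0.0
```

step_arm(motion=[[[-0.4,0,-20],0],[[0,0,-20],0],[[0,0,-20],0],[[0,0,-14],0],[[0,0,-8],0],[[0,0,0],0],[[0,0,0],0]])

```text
t: 28.38
tool_pos: [0.5691, -0.1368, 0.1324]
ee_rot: [3.064, 0.693, 0.002]
force: [0.1, 0.6, -0.5]
width: 0.998
grasp_force: 0.0
```

step_arm(motion=[[[0,0,0],0],[[0,0,0],0],[[0,0,0],0],[[0,0,0],0],[[0,0,0],0]], grip=0.5, squeeze=25)

```text
t: 29.0
tool_pos: [0.5688, -0.1368, 0.132]
ee_rot: [3.064, 0.693, 0.001]
force: [-0.8, -0.6, 2.1]
width: 0.642
grasp_force: 31.6
```

step_arm(motion=[[[0,0,1],0],[[0,0,2],0],[[0,0,2],0],[[0,0,2],0],[[0,0,2],0],[[0,0,2],0],[[0,0,2],0],[[0,0,2],0],[[0,0,2],0],[[0,0,2],0]])

```text
t: 30.25
tool_pos: [0.5685, -0.1367, 0.1509]
ee_rot: [-3.064, -0.693, 0.0]
force: [-1.0, -1.5, -0.7]
width: 0.647
grasp_force: 31.5
```

step_arm(motion=[[[0,0,2],0],[[0,0,2],0],[[0,0,2],0],[[0,0,2],0],[[0,0,2],0],[[0,0,3],0],[[0,0,3],0],[[0,0,3],0],[[0,0,3],0],[[0,0,3],0]])

```text
t: 31.5
tool_pos: [0.5686, -0.1368, 0.176]
ee_rot: [-3.064, -0.693, -0.0]
force: [-0.9, 0.1, -2.9]
width: 0.646
grasp_force: 31.6
```

step_arm(motion=[[[0,0,15],0],[[0,0,30],0],[[0,0,35],0],[[-10,30,15],0],[[-15,45,0],0],[[-15,50,0],0],[[-15,50,0],0],[[-15,50,0],0],[[-10,50,0],0],[[-10,50,0],0]])

```text
t: 32.75
tool_pos: [0.4782, 0.1898, 0.2721]
ee_rot: [3.064, 0.693, 0.003]
force: [0.8, 1.3, -2.3]
width: 0.646
grasp_force: 31.5
```

step_arm(motion=[[[-2,45,0],0],[[-2,45,0],0],[[-1,40,0],0],[[0,20,-30],0],[[0,0,-45],0],[[0,0,-45],0],[[0,0,-45],0],[[0,0,-30],0],[[0,0,-20],0],[[0,0,0],0]])

```text
t: 34.0
tool_pos: [0.4733, 0.3378, 0.0552]
ee_rot: [3.063, 0.693, -0.003]
force: [-0.3, -0.6, -2.4]
width: 0.647
grasp_force: 31.3
```

```bash
python3 - <<'E'
from h import *
s=arm.get_state();print(s['t'],s['tool_pos'],s['force'])
a=snap('top','t6.png');b=snap('scene')
o=np.hstack([cv2.resize(a[140:300,110:270],(480,480)),cv2.resize(b[90:250,320:430],(320,480))]);cv2.imwrite('pics/c6.png',o[:,:,::-1])
E
```

```text
34.0 [0.47330096 0.33780984 0.05517505] [-0.30598927 -0.55363966 -2.41466677]
```

View pics/c6.png

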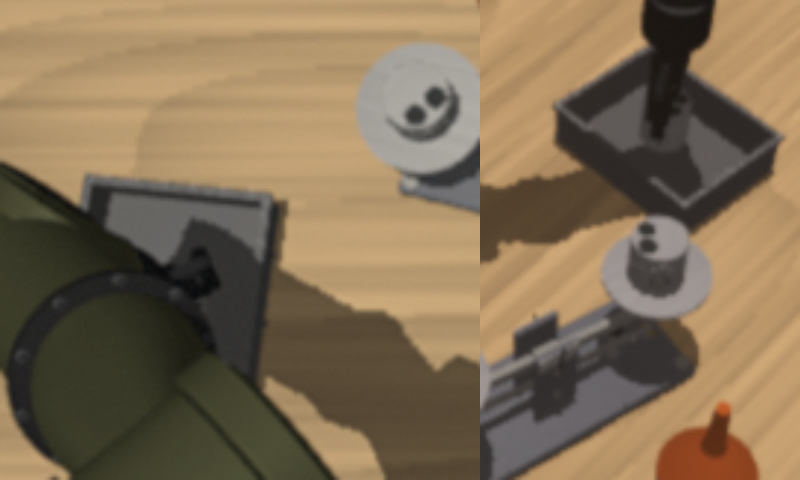

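The crops show the piston held inside the tray near its middle, and the lighter one still seated on the left pan. Lowering to contact next.

step_arm(motion=[[[0,0,-12],0],[[0,0,-8],0],[[0,0,-5],0],[[0,0,-3],0],[[0,0,-2],0],[[0,0,-1],0],[[0,0,-1],0],[[0,0,0],0]])

```text
t: 35.1
tool_pos: [0.4736, 0.3382, 0.0238]
ee_rot: [-3.064, -0.693, -0.0]
force: [-0.2, -0.0, -2.9]
width: 0.643
grasp_force: 31.3
```

step_arm(motion=[[[0,0,-0.5],0],[[0,0,-0.5],0],[[0,0,-0.5],0],[[0,0,0],0]])

```text
t: 35.6
tool_pos: [0.4736, 0.3382, 0.0222]
ee_rot: [-3.064, -0.693, 0.0]
force: [1.0, 0.2, -2.8]
width: 0.643
grasp_force: 31.3
```

step_arm(motion=[[[0,0,-0.5],0],[[0,0,-0.5],0],[[0,0,0],0]])

```text
t: 35.98
tool_pos: [0.4736, 0.3382, 0.0212]
ee_rot: [3.064, 0.693, -0.0]
force: [0.5, 1.1, -2.7]
width: 0.638
grasp_force: 31.5
```

step_arm(motion=[[[0,0,-0.5],0],[[0,0,-0.5],0],[[0,0,0],0]])

```text
t: 36.35
tool_pos: [0.4736, 0.3383, 0.0212]
ee_rot: [3.064, 0.693, 0.001]
force: [-2.9, -1.1, 7.4]
width: 0.643
grasp_force: 32.5
```

Contact. Releasing and retreating.

step_arm(motion=[[[0,0,0.5],0],[[0,0,0],0],[[0,0,0],0],[[0,0,0],0],[[0,0,0],0]], grip=1)

```text
t: 36.98
tool_pos: [0.4736, 0.3382, 0.0207]
ee_rot: [3.064, 0.693, -0.0]
force: [-0.1, -0.3, 0.8]
width: 1.0
grasp_force: 0.0
```

step_arm(motion=[[[0,0,5],0],[[0,0,20],0],[[0,0,40],0],[[0,0,50],0],[[0,0,50],0],[[0,0,40],0],[[-20,-40,0],0],[[0,-50,0],0],[[0,0,0],0],[[0,0,0],0]])

```text
t: 38.22
tool_pos: [0.4537, 0.2487, 0.2263]
ee_rot: [-3.064, -0.692, -0.001]
force: [0.4, 0.6, 0.1]
width: 1.004
grasp_force: 0.0
```

step_arm(motion=[[[0,0,0],0],[[0,0,0],0],[[0,0,0],0],[[0,0,0],0],[[0,0,0],0],[[0,0,0],0],[[0,0,0],0],[[0,0,0],0]])

```text
t: 39.22
tool_pos: [0.4536, 0.2482, 0.2258]
ee_rot: [-3.064, -0.693, -0.0]
force: [0.2, 0.1, -0.3]
width: 1.002
grasp_force: 0.0
```

```bash
python3 - <<'E'
from h import *
b=snap('scene');w=snap('wrist')
o=np.hstack([cv2.resize(b[90:250,270:430],(400,400)),cv2.resize(w,(400,250)) if 0 else cv2.copyMakeBorder(cv2.resize(w,(400,250)),0,150,0,0,0)]);cv2.imwrite('pics/c7.png',o[:,:,::-1])
E
```

```text
(no output)
```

View pics/c7.png

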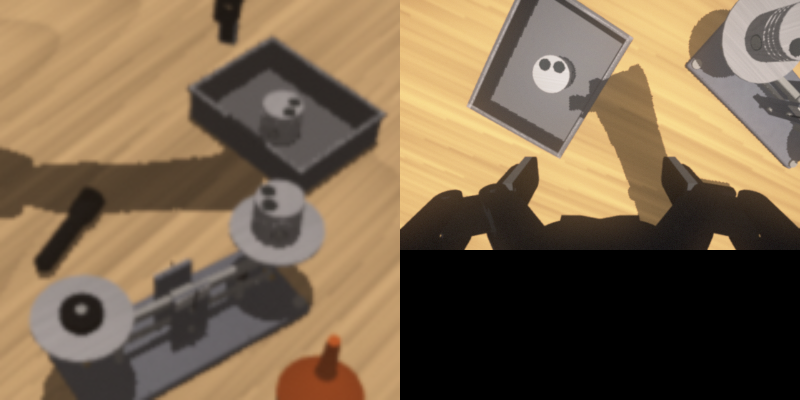

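The heavier piston stands upright in the tray, with its crown at (550,73) in the right crop. The lighter one sits on the left pan at (278,210) in the left crop.

```bash
python3 -c "
from rig import order
print(order.hand_in())"
```

```text
the job is handed in; nothing more can be done
None
```

Both pistons were weighed: the one on the right pan was heavier and now stands upright in the grey tray, while the lighter one stays seated on the left pan; the job is handed in (no verdict was returned).

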